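Clamp a blank under the buffing wheel and open the extraction

TASK

Set up the polishing station: lay the stepped aluminium blank lengthwise in the channel of the bed, between the sliding stop and the wheel, then push the sliding stop along until the blank is snug against the fixed end stop, and flip the stop's cam lever fully down to lock it. Only after that, turn the damper handle on the extraction pipe a full quarter turn so that it lies along the pipe. Do not press on the buffing wheel or its spindle, and leave the jar, wood block, round bar and wax bar where they stand.

Things in the scene. Friction and masses are not known exactly. Their poses are not given: they have to be found in the camera images.
- station: fixed polishing station (sizes in mm): y along the channel towards end stop and motor, x across it (away from the robot), z up; origin on the bench on the channel's middle line. Channel bed of aluminium, floor at z = 30, walls 6 thick with tops at z = 39, 38 clear between them, from y = -255 to 130. Only its place and yaw vary
- end_stop (a point): middle of the face of the fixed steel end stop (50 wide, top at z = 64) that closes the channel, at station (0, 130, 45). Beyond it stands the white motor, radius 62 round the line x = 0, z = 175 of the station, from y = 112 to 312, on a foot
- wheel: buffing wheel (fixed, does not turn), disc of radius 100 and 30 thick round the line x = 0, z = 175 of the station, faces at y = 35 and 65; bottom edge at z = 75. A spindle stub of radius 9 at most juts from it at z = 175 to y = -5, above where the cam lever ends up. This body's origin and axes are the station's
- carriage (a joint): position in m of the sliding stop along the channel: its middle is at station y = -0.230 + value. Travel 0 to 0.245; starts 0 to 0.045. Slides with about 6 N friction and stays where left. 0.230 when the 110 mm blank fills the gap to the end stop
- stop_face (a point): middle of the sliding stop's +y face, which pushes the blank, at station z = 45. Dark steel saddle 64 wide (x), 40 long (y), solid up to z = 57; two lever cheeks 24 long (x) reach z = 79, their outer faces 17 either side of its middle in y. Its flat -y face, 40 behind this point, can be pushed
- lever (a joint): angle in rad of the cam lever on the stop; 0 = upright (unlocked), grows as it flips down towards the robot side (station -x); 1.5 = fully down, locked, lying nearly level; range -0.35 to 1.5, starts -0.3 to 0.4. Turns about an axis along station y, with about 0.2 N m friction, and stays where left
- lever_tip (a point): centre of the round tip (radius 8) of the cam lever, 64 from its pivot; steel arm 20 wide (y, tip 24), 12 thick
- lever_pivot (a point): the lever's pivot, at the middle of the stop, station x = 0, z = 71
- blank: loose stepped aluminium blank, 0.27 kg: bar 110 long (its y) by 30 wide (its x) by 25 high with a raised pad 86 x 18 on top, 32 high overall; origin at the centre of its underside. It starts flat on the bench between robot and station at any yaw; either way round will do
- duct: fixed extraction pipe lying on the bench on one side or the other: steel pipe of radius 40, 150 long along its own y, axis at z = 55, flanges radius 44; origin on the bench under its middle, z up
- damper_handle (a joint): angle in rad of the damper handle on the pipe: 0 = closed, handle across the pipe, pointing to the duct's -x (towards the robot); turns clockwise seen from above; 1.5708 = open, handle along the pipe, pointing to the duct's +y. Range 0 to 1.5708, starts 0 to 0.3; friction 0.12 N m, stays where left. Vertical axis through the duct's origin
- damper_knob (a point): top centre of the upright black knob (radius 10) at the handle's end, 65 from the handle's axis; the knob reaches from z = 108 to z = 150, the handle bar (14 wide) lies at z = 110 to 122
- jar: bystander, amber jar radius 34, 85 high, origin under its centre
- wood_block: bystander, wooden block 60 x 100 x 50 high, origin under its centre
- round_bar: bystander, upright round aluminium bar, radius 20, 85 high, origin under its centre
- wax_bar: bystander, brown bar of polishing wax 40 x 120 x 35 high, origin under its centre
There are look-alikes about, which are no part of the job. What is shaped like the blank but turquoise or yellow is not meant.

How it is judged:
On the way, in this order (a step that is already met when the one before it is completed fails the run):
1. the blank lies lengthwise in the channel, between stop and end stop (x of blank in the frame of station between -0.007 and 0.007 m and z of blank in the frame of station between 0.026 and 0.034 m and y of blank in the frame of stop_face above 0.05 m and angle between the y axis of blank and the y axis of station, either way round below 0.12 rad), for 0.2 s.
2. the stop, still unlocked, holds the blank against the end stop (value of joint carriage between 0.2265 and 0.2335 m and value of joint lever below 0.9 rad and y of blank in the frame of station above 0.071 m), for 0.1 s.
3. the cam lever is fully down with the blank still held (value of joint lever above 1.4 rad and value of joint carriage between 0.2265 and 0.2335 m), for 0.2 s.
4. the damper is open (value of joint damper_handle above 1.45 rad), for 0.2 s.
At the end, for the whole second after the job is handed in: The blank lies flat in the channel (within 7 mm of its middle line, straight within 0.12 rad, at rest), trapped between stop and end stop with under 3.5 mm of play (carriage 0.2265 to 0.2335); the cam lever is down (at least 1.4 rad) and the damper open (at least 1.45 rad) (all of step 3 and x of blank in the frame of station between -0.007 and 0.007 m and y of blank in the frame of station above 0.071 m and z of blank in the frame of station between 0.026 and 0.034 m and angle between the y axis of blank and the y axis of station, either way round below 0.12 rad and linear speed of blank below 0.02 m/s and value of joint damper_handle above 1.45 rad); the robot touches nothing.
It fails at once if wheel or spindle pressed with more than 10 N (contact force between wheel and anything else above 10 N).
It fails at once if a bystander moved by more than 30 mm (distance of any of jar, wood_block, round_bar, wax_bar from where it was at the start of the episode above 0.03 m).
It also fails if it takes over 72 s, if anything falls off the work surface, if the arm or the gripper's body presses on something with over 40 N, if the wrist force passes 120 N, or if a joint passes its speed limit or range.

ROBOT

A 6-joint arm with a two-finger parallel gripper is mounted at the origin on the work surface. World frame = base frame: x ahead of the robot, y to its left, z up, the work surface at z = 0. Lengths are in m, angles in rad, forces in N, time in s.
With the tool pointing down it reaches from about 0.25 to 0.775 m from the base axis. Payload 4 kg.
Tool frame: the origin (TCP) lies midway between the tips of the shut fingers; the grasp point (between the pads) lies 19 mm behind it; z points along the fingers, y is the direction in which the jaws open and shut (so a half turn about z gives the same grasp; the last joint's range is limited). The gripper opens to 94 mm and grips with 3 to 60 N. Pads are 16 mm wide; open, the fingers measure 119 mm over their backs; the gripper's body (75 mm by 177 mm) begins 78 mm behind the grasp point.
Start: joints at [-1.425, 0.087, 1.371, -0, 1.684, -0.103], TCP at [0.135, -0.533, 0.206] pointing down, gripper open.
Joint ranges: [-3.1, 3.1], [-0.76, 2.03], [0.27, 2.55], [-1.08, 4.22], [0.17, 2.65], [-2.57, 2.57]. Speed limits (rad/s): [2.79, 2.79, 3.14, 3.14, 3.14, 3.14].

INTERFACE

Orientations are given as [roll, pitch, yaw] about the fixed x, y, z axes, in that order (R = Rz(yaw) Ry(pitch) Rx(roll)).
In Python, from bench import robot gives the robot as it stands.
- The arm moves only by the tool drive_tool, never from a script. Its argument "series" is a list that holds one entry, the list of rows, each a list of 7 numbers: the turn, a rotation vector about the tool's x, y, z in rad, then the shift along the tool's x, y, z in cm, then the opening in per cent of the stroke, from 0 (shut) to 100 (fully open). In form: [[[rx, ry, rz, tx, ty, tz, fingers], ...]]. A call has 1 to 20 rows; each row is the pose to reach, as a shift and turn from the pose measured when the call began, along the tool's axes at that moment; what a row does not reach only later rows make up. A row lasts 1/10 s, in which the tool goes at most 50 mm and 8.59 degrees, less where a joint would pass 70% of its speed; a pose out of reach is approached as far as the arm can. A call with a gripper value outside its range is refused whole. The fingers move at their own pace and stop on an object; the grip force is fixed at half the most. Time passes only in rows, so rows that repeat a pose let the fingers close. It gives the time, the measured TCP pose, the force and the opening at its end, in the units of the state.
- robot.get_obs(): the state, without advancing time (a new reading comes with each control period).
- robot.snapshot(name): name is "side" or "top"; returns a dict with "img" (480x640x3 uint8, blue, green, red), "depth" (480x640 float32, m along the optical axis (not along the pixel's ray), 0 where there is no reading), "vertical_fov" (degrees; the focal length in pixels is half the picture's height over the tangent of half this angle, whatever the lens; pixels are square), "cx", "cy" (the principal point, pixels), "dist_coeffs" ([k1, k2, p1, p2, k3] as OpenCV has them; the pictures are not rectified), "rvec" (rotation vector, rad) and "tvec" (3), from world to camera coordinates, as OpenCV has them. Camera axes: x right, y down, z forward; pixel columns grow to the right and rows downward; lengths in m; the calibration is good to about 2 mm. A picture is of the moment at which its call begins.
- robot.close_job(): hands the job in, once; it reports no verdict.
The state is a dict: "time": time; "joint_positions": joint angles; "qvel": joint speeds; "joint_torque": joint torques, N m; "tool_pos": TCP position; "ee_rot": TCP orientation; "wrist_force": force on the tool from outside, world axes, zero at the start; "wrist_torque": the same for the moment, N m; "width": finger opening in m.
Only numpy, scipy, OpenCV 4.12 (cv2) and the standard library are available. Lean on these libraries where they do the work, as an engineer would, in place of code of your own. Each camera call takes 0.05 s, during which the arm holds its last target.

## Working session

There is one attempt and no reset: what is moved stays moved. The work goes in short steps, Python scripts to look and compute and a tool call to move; the robot and the scene stay as the last step left them, time stands still between calls to the robot, and variables do not carry over. Pictures are saved under pics/ and viewed, and the job is handed in when it is done.

Besides the shell and the picture viewer there is one more tool, called after "Call:" in YAML: its name, and indented under it one key for each argument. drive_tool: Moves the arm, as the interface text tells. Its arguments: {"type":"object","properties":{"series":{"type":"array","items":{"type":"array","items":{"type":"array","items":{"type":"number"}}}}},"required":["series"]}

```bash
ls; mkdir -p pics
cat > h.py <<'E'
import numpy as np, cv2
from bench import robot
from scipy.spatial.transform import Rotation as R
def snap(name):
    s=robot.snapshot(name)
    f=240/np.tan(np.radians(s["vertical_fov"])/2)
    s["K"]=np.array([[f,0,s["cx"]],[0,f,s["cy"]],[0,0,1]])
    s["R"]=cv2.Rodrigues(np.array(s["rvec"],float))[0]; s["t"]=np.array(s["tvec"],float).ravel(); s["D"]=np.array(s["dist_coeffs"],float)
    return s
def rays(s,uv):
    n=cv2.undistortPoints(np.array(uv,float).reshape(-1,1,2),s["K"],s["D"]).reshape(-1,2)
    d=np.c_[n,np.ones(len(n))]@s["R"]; o=-s["R"].T@s["t"]
    return o,d
def onplane(s,uv,z):
    o,d=rays(s,uv); return o+d*((z-o[2])/d[:,2])[:,None]
def cloud(s):
    v,u=np.mgrid[0:480,0:640]; uv=np.c_[u.ravel(),v.ravel()]
    o,d=rays(s,uv); return (o+d*s["depth"].ravel()[:,None]).reshape(480,640,3)
def proj(s,P):
    return cv2.projectPoints(np.array(P,float).reshape(-1,1,3),s["R"],s["t"],s["K"],s["D"])[0].reshape(-1,2)
E
python3 - <<'E'
from h import *
import pickle
o=robot.get_obs(); print(o)
for n in("top","side"):
    s=snap(n); cv2.imwrite(f"pics/{n}0.png",s["img"]); pickle.dump(s,open(f"{n}0.pkl","wb"))
    print(n,-s["R"].T@s["t"],s["R"][2],s["K"][0,0],s["D"])
E
```

```text
pics
{'time': 0.0, 'joint_positions': array([-1.42509232e+00,  8.79353224e-02,  1.37221590e+00, -2.57275047e-05,
        1.68361278e+00, -1.03094622e-01]), 'qvel': array([-0.00024507, -0.00020912, -0.00071418,  0.00090038,  0.00212764,
       -0.00226653]), 'joint_torque': array([ 5.97595645e-04, -3.40181530e+01, -3.02422607e+01,  7.18833972e-02,
        3.30203294e-02, -1.78726227e-04]), 'tool_pos': array([ 0.13534209, -0.53252624,  0.2043344 ]), 'ee_rot': array([-3.13943020e+00, -1.98023259e-04,  2.48795551e-01]), 'wrist_force': array([-0.69334552,  0.62222788,  0.20926541]), 'wrist_torque': array([ 0.013865  , -0.02387801,  0.0250374 ]), 'width': 0.09411673535924493}
top [ 0.36768569 -0.04001446  0.97042848] [ 0.15683648  0.00624747 -0.98760482] 467.44276127217836 [-0.11065544  0.          0.          0.          0.        ]
side [0.31872877 0.98734682 1.03499096] [ 0.13101711 -0.73487063 -0.66543195] 612.131836087687 [-0.02947563  0.          0.          0.          0.        ]
```

View pics/top0.png

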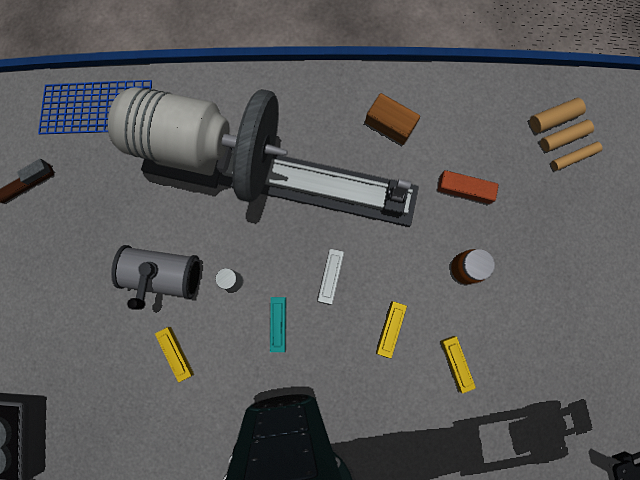

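View pics/side0.png

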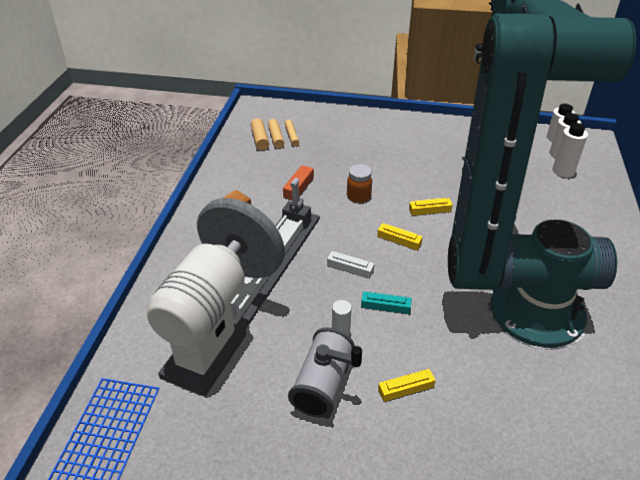

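Candidates for the blank in the top view are silver (331,277), turquoise (278,324) and yellow (172,354), (392,329) and (458,364). The silver one is bare aluminium, so it fits the description. I'll confirm it in an enlarged crop.

Run:
```python
from h import *
import pickle
s=pickle.load(open("top0.pkl","rb"))
a=cv2.resize(s["img"][80:310,225:425],None,fx=2.6,fy=2.6,interpolation=cv2.INTER_CUBIC); cv2.imwrite("pics/c1.png",a)
a=cv2.resize(s["img"][225:325,95:255],None,fx=5,fy=5,interpolation=cv2.INTER_CUBIC); cv2.imwrite("pics/c2.png",a)
C=cloud(s)
for uv in [(331,277),(320,182),(350,190),(279,170),(258,150),(148,268),(136,303),(228,280),(405,190),(403,184)]:
    print(uv,C[uv[1],uv[0]].round(4))
hsv=cv2.cvtColor(s["img"],cv2.COLOR_BGR2HSV)
m=np.zeros((480,640),np.uint8); 
sub=(C[:,:,2]>0.006)&(C[:,:,2]<0.06); m[235:315,310:350]=sub[235:315,310:350]
n,l,st,ce=cv2.connectedComponentsWithStats(m); print(st)
k=1+np.argmax(st[1:,4]); P=C[l==k]; print(np.percentile(P[:,2],[5,50,95]))
r=cv2.minAreaRect(P[:,:2].astype(np.float32)); print(r)
T=P[P[:,2]>0.028]; print(cv2.minAreaRect(T[:,:2].astype(np.float32)),T[:,:2].mean(0))
```

```text
(331, 277) [ 0.4331 -0.0585  0.0301]
(320, 182) [ 0.6293 -0.0364  0.0333]
(350, 190) [ 0.6132 -0.0986  0.0294]
(279, 170) [0.6564 0.0493 0.0301]
(258, 150) [0.6307 0.0663 0.2274]
(148, 268) [0.442  0.2806 0.1249]
(136, 303) [0.3773 0.2896 0.1511]
(228, 280) [0.4232 0.1382 0.0857]
(405, 190) [ 0.5905 -0.197   0.1168]
(403, 184) [ 0.5948 -0.1888  0.1435]
[[     0      0    640    480 306389]
 [   317    248     27     57    808]
 [   341    268      1      1      1]
 [   310    281      1      1      1]
 [   315    309      1      1      1]]
[0.02340426 0.02810135 0.03465714]
((0.4358620345592499, -0.05697188526391983), (0.030531862750649452, 0.1099722683429718), 76.54048156738281)
((0.4331481158733368, -0.055331986397504807), (0.02673204243183136, 0.10182929784059525), 77.82610321044922) [ 0.43599619 -0.05692545]
```

View pics/c1.png

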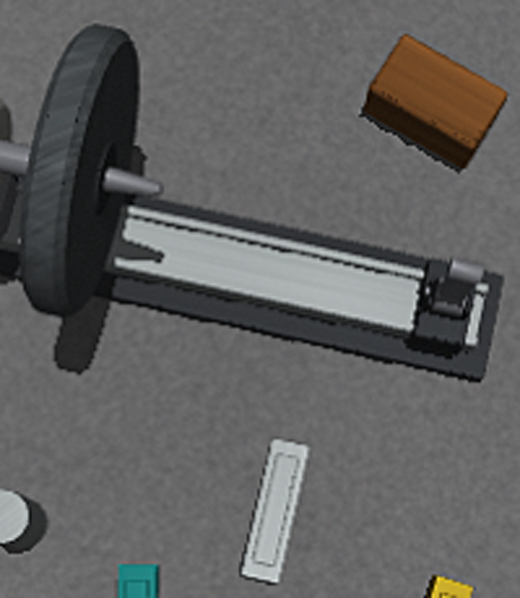

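View pics/c2.png

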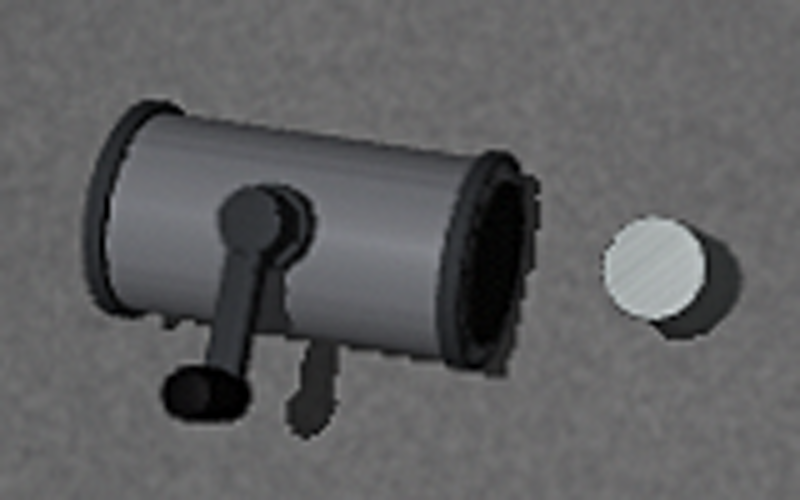

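The crop shows the silver bar with its raised pad, so that is the blank. Next I'll measure the station, duct, carriage and lever.

Run:
```python
from h import *
import pickle
s=pickle.load(open("top0.pkl","rb")); g=cv2.cvtColor(s["img"],cv2.COLOR_BGR2GRAY)
# bright edges column-wise
W=(g>125).astype(np.uint8)
up=[];lo=[]
for u in range(290,384,2):
    v=np.where(W[150:215,u])[0]+150
    col=g[:,u].astype(float)
    def sub(a,b): return a+(125-col[a])/(col[b]-col[a])*(b-a)
    up.append((u,sub(v[0]-1,v[0]))); lo.append((u,sub(v[-1]+1,v[-1])))
res=[]
for e in(up,lo):
    P=onplane(s,e,0.039)[:,:2]; l=cv2.fitLine(P.astype(np.float32),cv2.DIST_HUBER,0,1e-4,1e-4).ravel(); 
    if l[1]<0:l[:2]*=-1
    r=(P-l[2:])@np.array([-l[1],l[0]]); print(l,np.degrees(np.arctan2(l[1],l[0])),r.std())
    res.append(l)
d=(res[0][:2]+res[1][:2]);d/=np.linalg.norm(d); nrm=np.array([d[1],-d[0]]) # station +x
print("sep",(res[0][2:]-res[1][2:])@nrm,"mid offset",((res[0][2:]+res[1][2:])/2)@nrm, "yaw",np.degrees(np.arctan2(-d[0],d[1])))
C=cloud(s)
# end of bright region: -255
m=((g>110)).astype(np.uint8); m[:150]=0;m[232:]=0;m[:,:395]=0;m[:,425:]=0
n,l,st,ce=cv2.connectedComponentsWithStats(m); print(st[1:][st[1:,4]>15],ce[1:][st[1:,4]>15])
# duct
z=C[:,:,2]; duct=(z>0.02)&(z<0.105); mm=np.zeros_like(duct); mm[235:310,100:208]=1
P=C[duct&mm]; print(len(P),cv2.minAreaRect(P[:,:2].astype(np.float32)))
kn=(z>0.135)&(z<0.16)&mm; print("knob",C[kn].mean(0),kn.sum(), cv2.minEnclosingCircle(C[kn][:,:2].astype(np.float32)))
br=(z>0.107)&(z<0.135)&mm; print("hub/bar",br.sum())
Q=C[br]; print(cv2.minAreaRect(Q[:,:2].astype(np.float32)))
```

```text
[ 0.22315364  0.9747833   0.6483363  -0.06940103] 77.10567 0.00018748629322819265
[ 0.2245475   0.97446316  0.5980527  -0.06621274] 77.02373 0.00018762201592928884
sep 0.04972129 mid offset 0.6225586 yaw -12.9353
[[399 180  12   7  45]
 [404 193   7  20  77]] [[404.26666667 183.02222222]
 [407.1038961  202.93506494]]
3174 ((0.4409914016723633, 0.2868303060531616), (0.15514051914215088, 0.08840733766555786), 81.63744354248047)
knob [0.37647041 0.29520165 0.14788561] 125 ((0.37623149156570435, 0.29705607891082764), 0.010701150633394718)
hub/bar 432
((0.40987133979797363, 0.28710633516311646), (0.02837325446307659, 0.08759356290102005), 85.67147827148438)
```

Run:
```python
from h import *
import pickle
s=pickle.load(open("side0.pkl","rb"))
a=cv2.resize(s["img"][170:330,200:330],None,fx=3.7,fy=3.7,interpolation=cv2.INTER_CUBIC); cv2.imwrite("pics/c3.png",a)
a=cv2.resize(s["img"][295:425,280:375],None,fx=4.5,fy=4.5,interpolation=cv2.INTER_CUBIC); cv2.imwrite("pics/c4.png",a)
s=pickle.load(open("top0.pkl","rb"))
a=cv2.resize(s["img"][165:235,370:430],None,fx=8.5,fy=8.5,interpolation=cv2.INTER_CUBIC); cv2.imwrite("pics/c5.png",a)
```

```text
(no output)
```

View pics/c3.png

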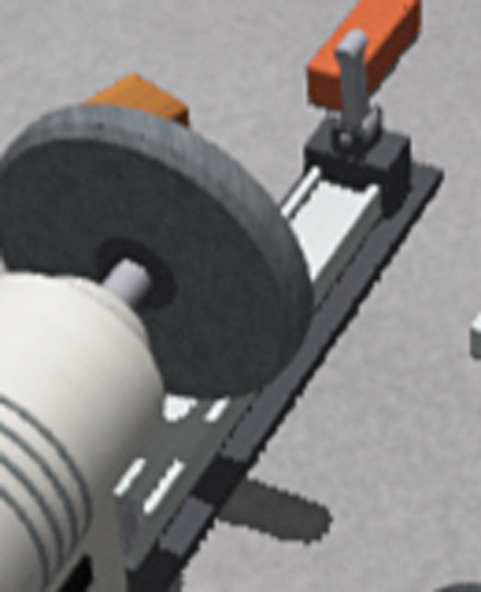

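View pics/c4.png

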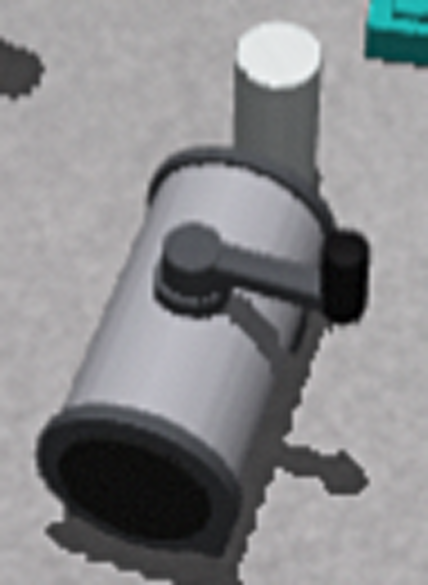

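View pics/c5.png

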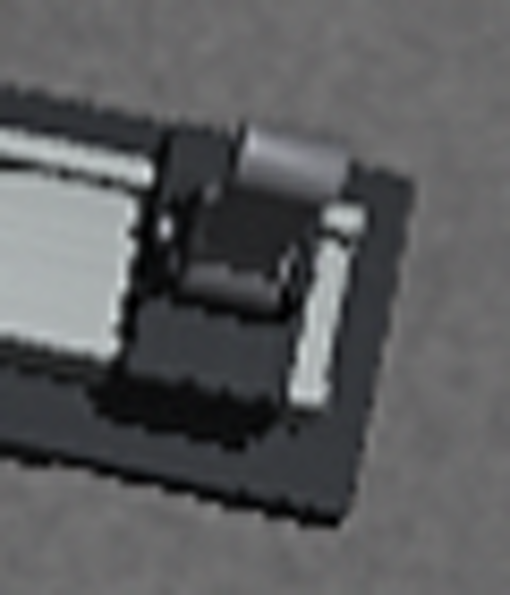

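```bash
cat > st.py <<'E'
from h import *
yaw=np.radians(-12.935); xh=np.array([np.cos(yaw),np.sin(yaw)]); yh=np.array([-np.sin(yaw),np.cos(yaw)])
E
python3 - <<'E'
from st import *
import pickle
s=pickle.load(open("top0.pkl","rb")); C=cloud(s)
def c5(p): return [370+p[0]/8.5-.5+.5/8.5,165+p[1]/8.5-.5+.5/8.5]
def f(n,p,z): 
    P=onplane(s,[p],z)[0,:2]; print(n,"x",(P@xh-0.6226).round(4),"yraw",(P@yh).round(4))
f("floor end a",c5((350,245)),.03);f("floor end b",c5((328,395)),.03);f("walltop end",c5((366,215)),.039)
f("stop +y top edge a",c5((162,140)),.057);f("stop + top b",c5((133,355)),.057)
f("stop -y top a",c5((288,375)),.057)
f("tip top",c5((297,160)),.143);f("tip L",c5((245,155)),.135);f("tip R",c5((350,170)),.135)
# clouds in station coords
X=C[:,:,:2]@xh-0.6226; Y=C[:,:,:2]@yh; Z=C[:,:,2]
m=(abs(X)<.03)&(Z>.05)&(Z<.064)&(Y<-.2); m[:,:380]=0; print("saddle",m.sum(),np.percentile(Y[m],[1,50,99]),np.percentile(X[m],[1,99]))
m=(abs(X)<.05)&(Z>.128)&(Z<.16); m[:,:390]=0; m[:165]=0;m[235:]=0; print("tip",m.sum(),Y[m].mean(),X[m].mean(),Z[m].max(), np.percentile(Y[m],[1,99]))
# wheel
m=(abs(X)<.12)&(Z>.2)&(Z<.29); m[:,:225]=0;m[:,300:]=0; m[205:]=0; print("wheel",np.percentile(Y[m],[1,5,50,95,99]),np.percentile(X[m],[1,99]),Z[m].max())
# spindle stub
f("spindle tip",[287,152],.175)
# side view
s2=pickle.load(open("side0.pkl","rb")); C=cloud(s2)
X=C[:,:,:2]@xh-0.6226; Y=C[:,:,:2]@yh; Z=C[:,:,2]
m=(Z>.2)&(Z<.29)&(abs(X)<.12)&(Y<.3);print("wheel side",np.percentile(Y[m],[1,5,50,95,99]))
m=(abs(X)<.03)&(Z>.053)&(Z<.064)&(Y<-.0);print("saddle side",m.sum(),np.percentile(Y[m],[1,5,50,95,99]))
m=(abs(X)<.05)&(Z>.128)&(Z<.16)&(Y<-.15)&(Y>-.4); print("tip",m.sum(),Y[m].mean(),X[m].mean(),Z[m].max())
E
```

```text
floor end a x 0.0183 yraw -0.0834
floor end b x -0.0197 yraw -0.0853
walltop end x 0.0239 yraw -0.0846
stop +y top edge a x 0.0255 yraw -0.031
stop + top b x -0.0274 yraw -0.0347
stop -y top a x -0.0239 yraw -0.0714
tip top x 0.0013 yraw -0.0534
tip L x 0.0023 yraw -0.043
tip R x 0.0042 yraw -0.0661Traceback (most recent call last):
  File "<stdin>", line 13, in <module>
    return _quantile_unchecked(
        a, q, axis, out, overwrite_input, method, keepdims, weights)
    return _ureduce(a,
                    func=_quantile_ureduce_func,
    ...<5 lines>...
                    overwrite_input=overwrite_input,
                    method=method)
    r = func(a, **kwargs)
    result = _quantile(arr,
                       quantiles=q,
    ...<2 lines>...
                       out=out,
                       weights=wgt)
    slices_having_nans = np.isnan(arr[-1, ...])
                                  ~~~^^^^^^^^^
IndexError: index -1 is out of bounds for axis 0 with size 0
```

```bash
cat >> st.py <<'E'
x0,y0=0.6226,0.1705
def W(x,y): return xh*(x0+x)+yh*(y0+y)
def S(p): p=np.asarray(p)[...,:2]; return np.stack([p@xh-x0,p@yh-y0],-1)
E
python3 - <<'E'
from st import *
import pickle
for n in("top0","side0"):
    s=pickle.load(open(n+".pkl","rb")); C=cloud(s); q=S(C); X,Y,Z=q[...,0],q[...,1],C[...,2]
    m=(Z>.21)&(Z<.29)&(abs(X)<.1)&(abs(Y)<.105); print(n,"wheel",np.percentile(Y[m],[1,5,50,95,99]),np.percentile(X[m],[1,99]))
    m=(abs(X)<.03)&(Z>.053)&(Z<.062)&(Y<-.17)&(Y>-.27);print("saddle",m.sum(),np.percentile(Y[m],[1,5,50,95,99]),np.percentile(X[m],[1,99]))
    m=(abs(X)<.05)&(Z>.13)&(Z<.16)&(Y<-.15)&(Y>-.3); print("tip",m.sum(),Y[m].mean(),X[m].mean(),Z[m].max())
    m=(abs(X)<.03)&(Z>.16)&(Z<.2)&(Y<.03)&(Y>-.05); print("spindle",m.sum(),Y[m].min(),X[m].mean())
    # round bar top, blank in side
s=pickle.load(open("side0.pkl","rb"));C=cloud(s)
m=np.zeros((480,640),bool);m[245:282,320:382]=1; m&=(C[...,2]>.02)&(C[...,2]<.045)
P=C[m]; print("blank side",cv2.minAreaRect(P[:,:2].astype(np.float32)))
m=np.zeros((480,640),bool);m[300:420,285:375]=1
k=m&(C[...,2]>.14)&(C[...,2]<.16);print("knob",C[k].mean(0))
s=pickle.load(open("top0.pkl","rb"))
print("hub",onplane(s,[[145.5,269],[149,268]],.124), "knobtop",onplane(s,[[133.6,303.4]],.150))
E
```

```text
top0 wheel [0.03493132 0.03518217 0.04427731 0.06269363 0.06522191] [-0.09122541  0.08162327]
saddle 268 [-0.24206746 -0.24022333 -0.21644438 -0.20314316 -0.20249743] [-0.02974916  0.02923775]
tip 108 -0.2229313091433749 9.961186315087122e-05 0.14625308652913693
spindle 152 -0.0036751625490980266 -0.002331102117414454
side0 wheel [0.04053803 0.04388221 0.06320424 0.0667403  0.06792959] [-0.09308972  0.07868399]
saddle 170 [-0.24423979 -0.24016831 -0.21497168 -0.20225413 -0.2004602 ] [-0.02972004  0.02859512]
tip 64 -0.21980565041991193 -0.0015376946150417112 0.14861740663812473Traceback (most recent call last):
  File "<stdin>", line 8, in <module>
    return umr_minimum(a, axis, None, out, keepdims, initial, where)
ValueError: zero-size array to reduction operation minimum which has no identity
```

```bash
cat >> st.py <<'E'
def row(pos,yaw_deg,tilt=0):
    """target: tool down with tool x at yaw, tilted by tilt (rad) about tool y"""
    o=robot.get_obs(); R0=R.from_euler("xyz",o["ee_rot"]); 
    Rt=R.from_euler("xyz",[np.pi,0,np.radians(yaw_deg)])*R.from_rotvec([0,tilt,0])
    d=(R0.inv()*Rt).as_rotvec(); t=R0.inv().apply(np.array(pos)-o["tool_pos"])*100
    print("turn",d.round(3),"shift cm",t.round(2)); 
def obs():
    o=robot.get_obs(); q=S(o["tool_pos"]); print("t",round(o["time"],2),"st",q.round(4),"z",o["tool_pos"][2].round(4),"rpy",o["ee_rot"].round(3),"F",o["wrist_force"].round(1),"w",round(o["width"],4),"j",np.round(o["joint_positions"],2))
E
python3 - <<'E'
from st import *
row([0.4359,-0.0570,0.12],-13.5)
row([0.4359,-0.0570,0.0135],-13.5)
E
```

```text
turn [-0.002  0.     0.484] shift cm [ 40.84 -38.68   8.53]
turn [-0.002  0.     0.484] shift cm [ 40.84 -38.65  19.18]
```

Call:
drive_tool:
  series:
    - [[0,0,0.484,40.84,-38.68,8.5,100],[0,0,0.484,40.84,-38.68,8.5,100],[0,0,0.484,40.84,-38.68,8.5,100],[0,0,0.484,40.84,-38.68,8.5,100],[0,0,0.484,40.84,-38.68,8.5,100],[0,0,0.484,40.84,-38.68,8.5,100],[0,0,0.484,40.84,-38.68,8.5,100],[0,0,0.484,40.84,-38.68,8.5,100],[0,0,0.484,40.84,-38.68,8.5,100],[0,0,0.484,40.84,-38.68,8.5,100],[0,0,0.484,40.84,-38.68,8.5,100],[0,0,0.484,40.84,-38.68,8.5,100],[0,0,0.484,40.84,-38.68,8.5,100],[0,0,0.484,40.84,-38.68,8.5,100],[0,0,0.484,40.84,-38.68,8.5,100],[0,0,0.484,40.84,-38.68,8.5,100]]

```text
time: 1.7
tool_pos: [0.4356, -0.0582, 0.1205]
ee_rot: [-3.14, 0.0, -0.237]
wrist_force: [0.8, -0.5, -0.3]
width: 0.0943
```

Run:
```python
from st import *
obs(); row([0.4359,-0.0570,0.0135],-13.5)
```

```text
t 1.7 st [-0.1851 -0.1297] z 0.1205 rpy [-3.14   0.    -0.237] F [ 0.8 -0.5 -0.3] w 0.0943 j [-0.26 -0.13  1.75  0.    1.52  1.55]
turn [-0.001  0.    -0.002] shift cm [ 1.00e-02 -1.00e-01  1.07e+01]
```

Call:
drive_tool:
  series:
    - [[0,0,0,0,-0.1,5,100],[0,0,0,0,-0.1,9,100],[0,0,0,0,-0.1,10.7,100],[0,0,0,0,-0.1,10.7,100],[0,0,0,0,-0.1,10.7,0],[0,0,0,0,-0.1,10.7,0],[0,0,0,0,-0.1,10.7,0],[0,0,0,0,-0.1,10.7,0],[0,0,0,0,-0.1,10.7,0],[0,0,0,0,-0.1,10.7,0],[0,0,0,0,-0.1,10.7,0],[0,0,0,0,-0.1,10.7,0]]

```text
time: 2.9
tool_pos: [0.4358, -0.057, 0.0135]
ee_rot: [-3.14, 0.0, -0.237]
wrist_force: [-0.5, 0.2, -0.4]
width: 0.0337
```

Run:
```python
from st import *
obs(); s=snap("top"); cv2.imwrite("pics/g1.png",s["img"][200:400,200:500])
s=snap("side"); cv2.imwrite("pics/g1s.png",cv2.resize(s["img"][180:330,270:470],None,fx=3,fy=3))
```

```text
t 2.9 st [-0.1851 -0.1285] z 0.0135 rpy [-3.14   0.    -0.237] F [-0.5  0.2 -0.4] w 0.0337 j [-0.26 -0.03  1.89  0.    1.29  1.55]
```

View pics/g1s.png

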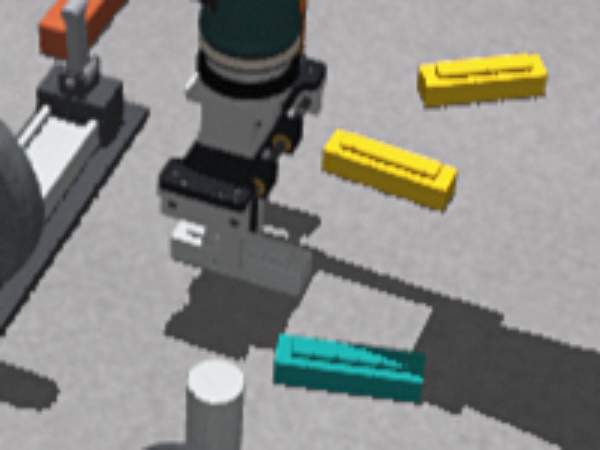

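Call:
drive_tool:
  series:
    - [[0,0,0,0,0,0,0],[0,0,0,0,0,0,0],[0,0,0,0,0,0,0],[0,0,0,0,0,-3,0],[0,0,0,0,0,-7,0],[0,0,0,0,0,-11,0],[0,0,0,0,0,-13,0],[0,0,0,0,0,-13,0]]

```text
time: 3.8
tool_pos: [0.4378, -0.0578, 0.1466]
ee_rot: [-3.141, -0.006, -0.237]
wrist_force: [0.5, -1.1, -3.5]
width: 0.0292
```

Run:
```python
from st import *
obs(); p=W(0,-.10); row([*p,0.14],77.065); row([*p,.046],77.065)
s=snap("top"); C=cloud(s);cv2.imwrite("pics/g2.png",cv2.resize(s["img"][200:400,200:450],None,fx=3,fy=3))
```

```text
t 3.8 st [-0.183  -0.1288] z 0.1466 rpy [-3.141 -0.006 -0.237] F [ 0.5 -1.1 -3.5] w 0.0292 j [-0.26 -0.14  1.71  0.    1.57  1.55]
turn [ 0.004 -0.006 -1.582] shift cm [18.26 -3.09  0.78]
turn [ 0.004 -0.006 -1.582] shift cm [18.2  -3.08 10.18]
```

View pics/g2.png

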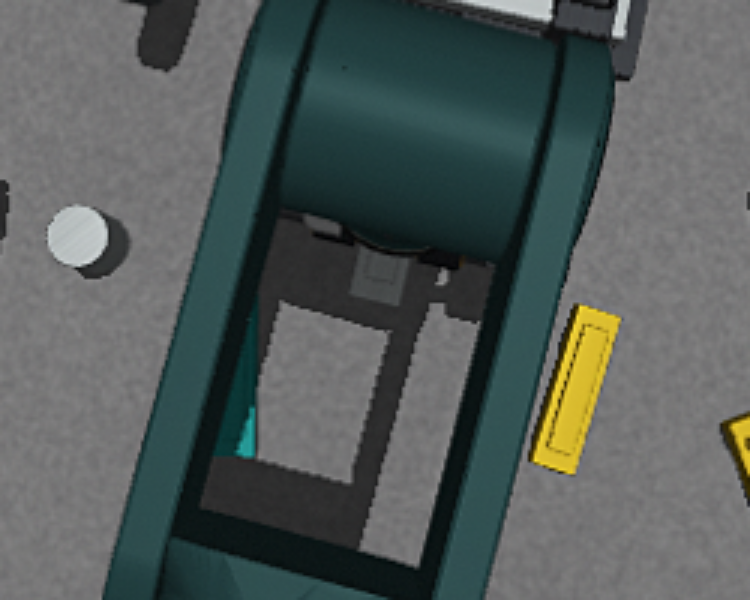

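Call:
drive_tool:
  series:
    - [[0.004,-0.006,-0.6,5,-0.8,0.5,0],[0.004,-0.006,-0.6,5,-0.8,0.5,0],[0.004,-0.006,-1.582,18.2,-3.08,0.78,0],[0.004,-0.006,-1.582,18.2,-3.08,0.78,0],[0.004,-0.006,-1.582,18.2,-3.08,0.78,0],[0.004,-0.006,-1.582,18.2,-3.08,0.78,0],[0.004,-0.006,-1.582,18.2,-3.08,0.78,0],[0.004,-0.006,-1.582,18.2,-3.08,0.78,0],[0.004,-0.006,-1.582,18.2,-3.08,0.78,0],[0.004,-0.006,-1.582,18.2,-3.08,0.78,0],[0.004,-0.006,-1.582,18.2,-3.08,0.78,0],[0.004,-0.006,-1.582,18.2,-3.08,0.78,0],[0.004,-0.006,-1.582,18.2,-3.08,0.78,0],[0.004,-0.006,-1.582,18.2,-3.08,0.78,0],[0.004,-0.006,-1.582,18.2,-3.08,0.78,0],[0.004,-0.006,-1.582,18.2,-3.08,0.78,0]]

```text
time: 5.45
tool_pos: [0.6204, -0.0702, 0.1364]
ee_rot: [-3.137, 0.0, 1.344]
wrist_force: [-0.2, 0.1, -2.9]
width: 0.0296
```

Run:
```python
from st import *
obs(); p=W(0,-.10); row([*p,0.14],77.065); row([*p,.044],77.065)
s=snap("side"); cv2.imwrite("pics/p1.png",cv2.resize(s["img"][130:330,180:400],None,fx=3,fy=3))
```

```text
t 5.45 st [-0.0023 -0.1   ] z 0.1364 rpy [-3.137  0.     1.344] F [-0.2  0.1 -2.9] w 0.0296 j [-0.2   0.28  1.29 -0.    1.58  0.02]
turn [-0.005  0.    -0.001] shift cm [ 0.    0.23 -0.37]
turn [-0.005  0.    -0.001] shift cm [0.01 0.27 9.23]
```

View pics/p1.png

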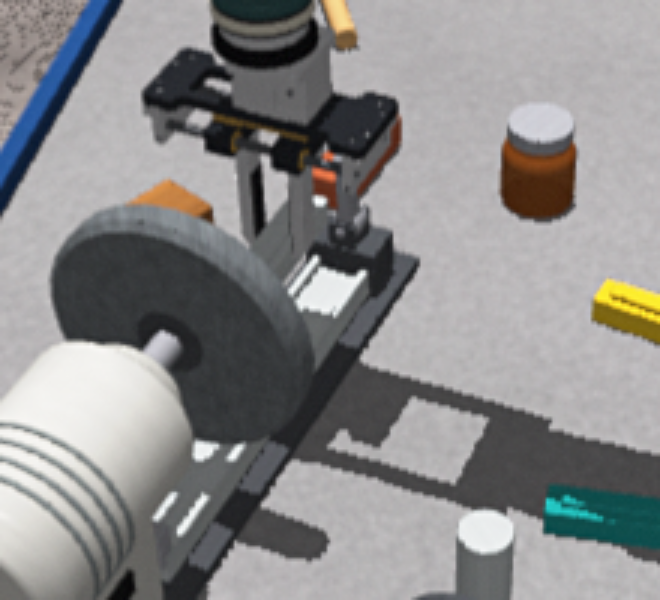

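Call:
drive_tool:
  series:
    - [[-0.005,0,0,0,0.25,3,0],[-0.005,0,0,0,0.25,6,0],[-0.005,0,0,0,0.25,7.5,0],[-0.005,0,0,0,0.27,8.2,0],[-0.005,0,0,0,0.27,8.6,0],[-0.005,0,0,0,0.27,9.0,0],[-0.005,0,0,0,0.27,9.2,0],[-0.005,0,0,0,0.27,9.2,0]]

```text
time: 6.3
tool_pos: [0.6231, -0.0708, 0.0452]
ee_rot: [3.14, 0.0, 1.344]
wrist_force: [0.6, 1.5, -3.5]
width: 0.0295
```

Run:
```python
from st import *
obs()
s=snap("side"); cv2.imwrite("pics/p2.png",cv2.resize(s["img"][130:330,180:400],None,fx=3,fy=3))
```

```text
t 6.3 st [ 0.0005 -0.1001] z 0.0452 rpy [3.14  0.    1.344] F [ 0.6  1.5 -3.5] w 0.0295 j [-0.2   0.33  1.4  -0.    1.41  0.02]
```

View pics/p2.png

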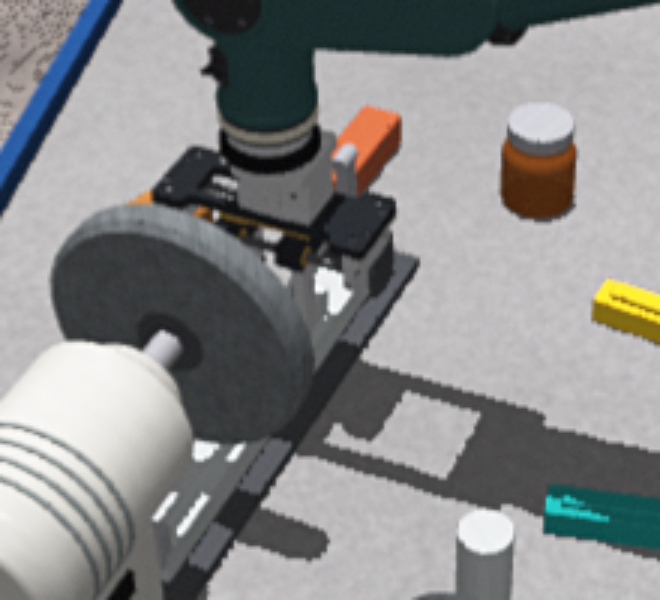

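Call:
drive_tool:
  series:
    - [[0,0,0,0,0,0.1,0],[0,0,0,0,0,0.15,0],[0,0,0,0,0,0.15,0],[0,0,0,0,0,0.15,60],[0,0,0,0,0,0.15,60],[0,0,0,0,0,0.15,60],[0,0,0,0,0,0.15,60],[0,0,0,0,0,0.15,60]]

```text
time: 7.15
tool_pos: [0.6233, -0.0709, 0.0441]
ee_rot: [3.139, 0.0, 1.344]
wrist_force: [-0.5, -0.2, -0.4]
width: 0.0565
```

Call:
drive_tool:
  series:
    - [[0,0,0,0,0,-2,60],[0,0,0,0,0,-6,60],[0,0,0,0,0,-10,60],[0,0,0,0,0,-14,0],[0,0,0,-5,0,-18,0],[0,0,0,-9,0,-18,0],[0,0,0,-14,0,-18,0],[0,0,0,-18,0,-18,0],[0,0,0,-20,0,-18,0],[0,0,0,-20,0,-18,0]]

```text
time: 8.15
tool_pos: [0.5769, -0.2687, 0.2237]
ee_rot: [3.14, 0.001, 1.34]
wrist_force: [0.2, 0.1, 0.1]
width: 0.0037
```

Run:
```python
from st import *
obs()
for n in("side","top"):
    s=snap(n); cv2.imwrite(f"pics/p3{n}.png",cv2.resize(s["img"][100:330,180:440],None,fx=2.6,fy=2.6))
y=-.30
row([*W(0,y),.16],77.065,.7)
row([*W(0,y),.045],77.065,.7)
```

```text
t 8.15 st [-2.000e-04 -3.032e-01] z 0.2237 rpy [3.14e+00 1.00e-03 1.34e+00] F [0.2 0.1 0.1] w 0.0037 j [-0.52  0.28  1.11 -0.    1.75 -0.29]
turn [ 0.002  0.699 -0.   ] shift cm [-0.03 -0.03  6.4 ]
turn [ 0.002  0.699 -0.   ] shift cm [-0.04 -0.05 17.9 ]
```

View pics/p3side.png

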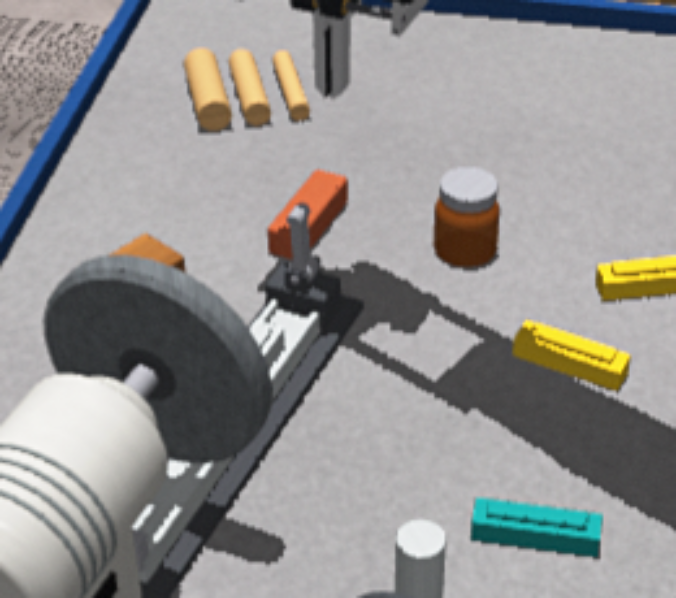

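View pics/p3top.png

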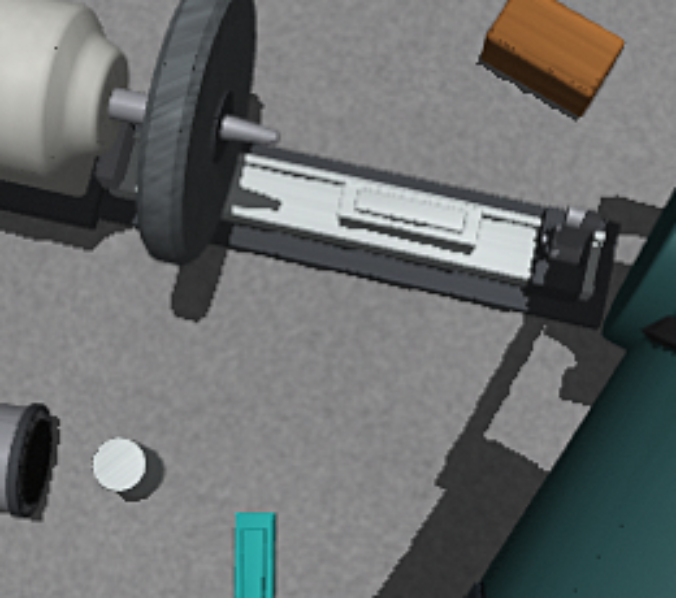

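Run:
```python
from st import *
import pickle
s=pickle.load(open("top0.pkl","rb"))
print("wax",S(onplane(s,[[440,172],[440,190],[497,180],[495,203]],.035)).round(3),"jar",S(onplane(s,[[480,264]],.085)))
obs()
row([*W(0,-.29),.14],77.065,.6)
row([*W(0,-.265),.045],77.065,.6)
```

```text
wax [[ 0.076 -0.305]
 [ 0.038 -0.311]
 [ 0.087 -0.426]
 [ 0.037 -0.43 ]] jar [[-0.10396498 -0.40449776]]
t 8.25 st [ 2.000e-04 -2.998e-01] z 0.224 rpy [ 3.140e+00 -1.000e-03  1.344e+00] F [-0.6  0.2  0.2] w 0.0004 j [-0.52  0.28  1.11  0.    1.75 -0.29]
turn [ 0.002  0.599 -0.001] shift cm [ 0.97 -0.03  8.4 ]
turn [ 0.002  0.599 -0.001] shift cm [ 3.46 -0.05 17.9 ]
```

Call:
drive_tool:
  series:
    - [[0,0.6,0,0.97,0,4,0],[0,0.6,0,0.97,0,8.4,0],[0,0.6,0,0.97,0,8.4,0],[0,0.6,0,0.97,0,8.4,0],[0,0.6,0,0.97,0,8.4,0],[0,0.6,0,2.5,0,12,0],[0,0.6,0,3.2,0,16,0],[0,0.6,0,3.46,0,17.9,0],[0,0.6,0,3.46,0,17.9,0]]

```text
time: 9.15
tool_pos: [0.5854, -0.2276, 0.0426]
ee_rot: [-3.138, -0.601, 1.346]
wrist_force: [0.9, 1.3, 1.0]
width: 0.0004
```

Run:
```python
from st import *
obs()
s=snap("side"); cv2.imwrite(f"pics/q1.png",cv2.resize(s["img"][60:330,180:440],None,fx=2.2,fy=2.2))
row([*W(0,-.035),.045],77.065,.6)
```

```text
t 9.15 st [-0.0011 -0.2613] z 0.0426 rpy [-3.138 -0.601  1.346] F [0.9 1.3 1. ] w 0.0004 j [-0.74  0.51  1.29  0.51  1.66 -0.56]
turn [-0.001  0.     0.003] shift cm [18.76  0.03 12.84]
```

View pics/q1.png

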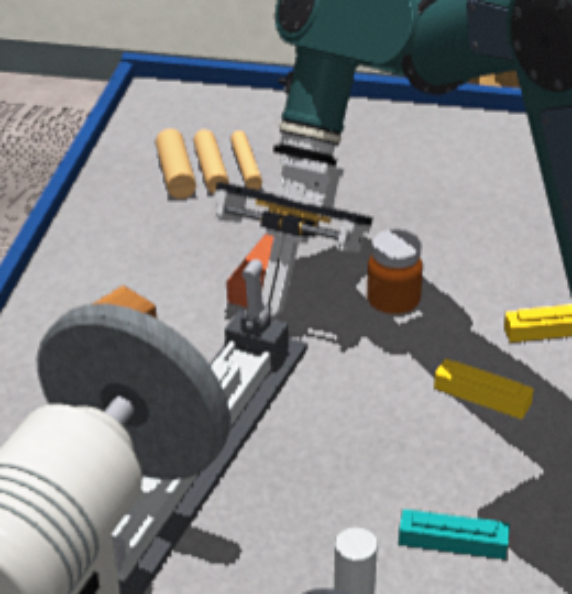

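Call:
drive_tool:
  series:
    - [[0,0,0,0.9,0,0.5,0],[0,0,0,1.8,0,1.1,0],[0,0,0,3.0,0,1.9,0],[0,0,0,4.2,0,2.7,0],[0,0,0,5.4,0,3.5,0],[0,0,0,6.6,0,4.35,0],[0,0,0,7.8,0,5.2,0],[0,0,0,9.0,0,6.0,0],[0,0,0,10.2,0,6.85,0],[0,0,0,11.4,0,7.7,0],[0,0,0,12.6,0,8.5,0],[0,0,0,13.8,0,9.35,0],[0,0,0,15.0,0,10.2,0],[0,0,0,16,0,10.9,0],[0,0,0,17,0,11.6,0],[0,0,0,17,0,11.6,0]]

```text
time: 10.8
tool_pos: [0.6339, -0.0284, 0.0484]
ee_rot: [3.133, -0.597, 1.353]
wrist_force: [1.1, -3.3, 1.5]
width: 0.0005
```

Run:
```python
from st import *
obs()
for n in("side","top"):
    s=snap(n); cv2.imwrite(f"pics/q2{n}.png",cv2.resize(s["img"][60:300,180:440],None,fx=2.5,fy=2.5))
row([*W(0,-.027),.045],77.065,.6)
```

```text
t 10.8 st [ 0.0016 -0.0563] z 0.0484 rpy [ 3.133 -0.597  1.353] F [ 1.1 -3.3  1.5] w 0.0005 j [-0.45  0.39  1.45  0.58  1.47 -0.34]
turn [0.003 0.001 0.006] shift cm [ 2.26 -0.12  1.9 ]
```

View pics/q2side.png

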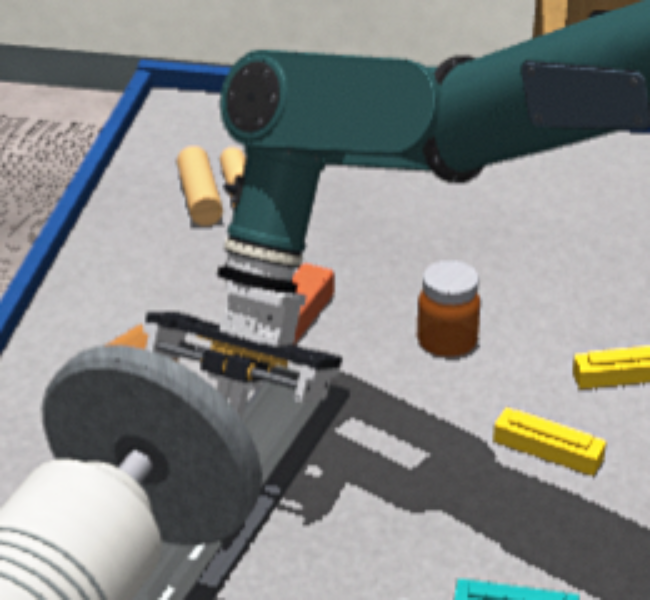

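View pics/q2top.png

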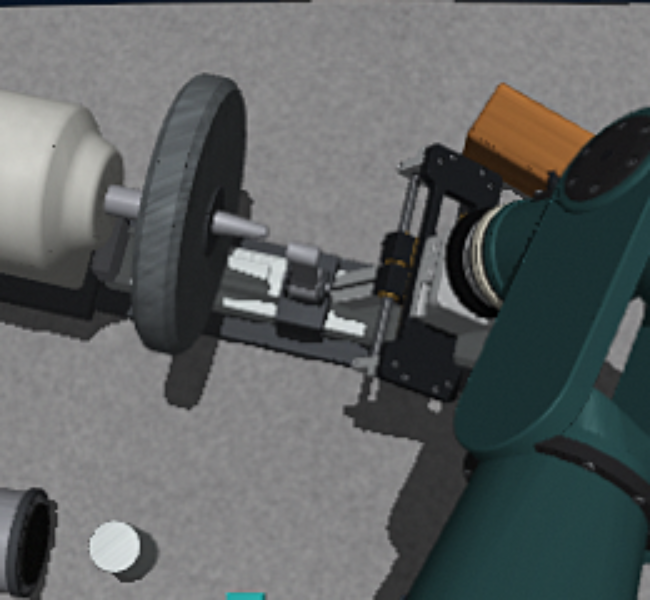

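Call:
drive_tool:
  series:
    - [[0,0,0,0.5,0,0.4,0],[0,0,0,1.0,-0.05,0.8,0],[0,0,0,1.4,-0.1,1.15,0],[0,0,0,1.7,-0.1,1.4,0],[0,0,0,1.9,-0.1,1.55,0],[0,0,0,1.9,-0.1,1.55,0]]

```text
time: 11.5
tool_pos: [0.6389, -0.0058, 0.0476]
ee_rot: [3.131, -0.597, 1.353]
wrist_force: [-1.3, -6.1, 3.6]
width: 0.0004
```

Run:
```python
from st import *
obs(); print(robot.get_obs()["wrist_force"][:2]@yh)
```

```text
t 11.5 st [ 0.0013 -0.0331] z 0.0476 rpy [ 3.131 -0.597  1.353] F [-1.3 -6.1  3.6] w 0.0004 j [-0.41  0.38  1.46  0.59  1.44 -0.31]
-6.231504793836672
```

Now I'll advance in small steps and feel for contact.

Call:
drive_tool:
  series:
    - [[0,0,0,0.15,0,0.1,0],[0,0,0,0.25,0,0.17,0],[0,0,0,0.33,0,0.22,0],[0,0,0,0.33,0,0.22,0]]

```text
time: 11.9
tool_pos: [0.6394, -0.0037, 0.0478]
ee_rot: [3.13, -0.594, 1.353]
wrist_force: [-1.4, -6.8, 1.3]
width: 0.0005
```

Call:
drive_tool:
  series:
    - [[0,0,0,0.08,0,0.06,0],[0,0,0,0.08,0,0.06,0]]

```text
time: 12.1
tool_pos: [0.6393, -0.0038, 0.0479]
ee_rot: [3.13, -0.592, 1.353]
wrist_force: [-2.1, -5.6, 1.3]
width: 0.0004
```

Run:
```python
from st import *
obs(); print(robot.get_obs()["wrist_force"][:2]@yh)
```

```text
t 12.1 st [ 0.0013 -0.031 ] z 0.0479 rpy [ 3.13  -0.592  1.353] F [-2.1 -5.6  1.3] w 0.0004 j [-0.41  0.38  1.46  0.59  1.44 -0.31]
-5.953518847925939
```

Call:
drive_tool:
  series:
    - [[0,0,0,0.2,0,0.15,0],[0,0,0,0.35,0,0.25,0],[0,0,0,0.45,0,0.32,0],[0,0,0,0.5,0,0.36,0]]

```text
time: 12.5
tool_pos: [0.6403, 0.0003, 0.0478]
ee_rot: [3.13, -0.588, 1.353]
wrist_force: [-3.7, -8.9, 3.1]
width: 0.0009
```

Run:
```python
from st import *
obs(); print(robot.get_obs()["wrist_force"][:2]@yh)
```

```text
t 12.5 st [ 0.0014 -0.0269] z 0.0478 rpy [ 3.13  -0.588  1.353] F [-3.7 -8.9  3.1] w 0.0009 j [-0.4   0.38  1.46  0.59  1.43 -0.3 ]
-9.517408346876707
```

Call:
drive_tool:
  series:
    - [[0,0,0,0.3,0,0.2,0],[0,0,0,0.45,0,0.32,0],[0,0,0,0.6,0,0.42,0],[0,0,0,0.7,0,0.5,0]]

```text
time: 12.9
tool_pos: [0.6406, 0.0009, 0.0477]
ee_rot: [3.129, -0.574, 1.352]
wrist_force: [-14.6, -25.3, 10.2]
width: 0.0004
```

Run:
```python
from st import *
obs(); print(robot.get_obs()["wrist_force"][:2]@yh)
for n in("side","top"):
    s=snap(n); cv2.imwrite(f"pics/q4{n}.png",cv2.resize(s["img"][150:270,210:340],None,fx=5,fy=5,interpolation=cv2.INTER_CUBIC))
    C=cloud(s); q=S(C); X,Y,Z=q[...,0],q[...,1],C[...,2]
    m=(abs(X)<.03)&(Z>.052)&(Z<.062)&(Y<.035)&(Y>-.05);print("saddle",m.sum(),np.percentile(Y[m],[1,5,50,95,99]))
```

```text
t 12.9 st [ 0.0016 -0.0262] z 0.0477 rpy [ 3.129 -0.574  1.352] F [-14.6 -25.3  10.2] w 0.0004 j [-0.39  0.37  1.46  0.57  1.43 -0.29]
-27.953111924709447Traceback (most recent call last):
  File "<stdin>", line 6, in <module>
    return _quantile_unchecked(
        a, q, axis, out, overwrite_input, method, keepdims, weights)
    return _ureduce(a,
                    func=_quantile_ureduce_func,
    ...<5 lines>...
                    overwrite_input=overwrite_input,
                    method=method)
    r = func(a, **kwargs)
    result = _quantile(arr,
                       quantiles=q,
    ...<2 lines>...
                       out=out,
                       weights=wgt)
    slices_having_nans = np.isnan(arr[-1, ...])
                                  ~~~^^^^^^^^^
IndexError: index -1 is out of bounds for axis 0 with size 0
```

View pics/q4side.png

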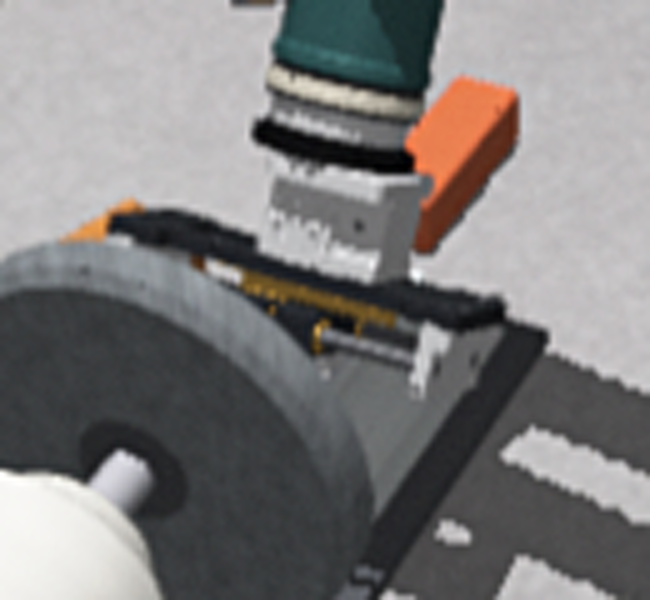

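Call:
drive_tool:
  series:
    - [[0,0,0,-1,0,-0.65,0],[0,0,0,-3,0,-1.95,0],[0,0,0,-5,0,-3.3,0],[0,0,0,-6,0,-4,0],[0,0,0,-3.8,0,-7.4,0],[0,0,0,-0.6,0,-12.4,0],[0,0,0,-0.6,0,-12.4,0]]

```text
time: 13.65
tool_pos: [0.6263, -0.0694, 0.1562]
ee_rot: [3.115, -0.574, 1.361]
wrist_force: [-0.1, 0.5, 1.1]
width: 0.0003
```

Run:
```python
from st import *
obs()
for n in("side","top"):
    s=snap(n); cv2.imwrite(f"pics/q5{n}.png",cv2.resize(s["img"][120:240,210:340],None,fx=5,fy=5,interpolation=cv2.INTER_CUBIC))
    C=cloud(s); q=S(C); X,Y,Z=q[...,0],q[...,1],C[...,2]
    m=(abs(X)<.03)&(Z>.052)&(Z<.062)&(Y<.035)&(Y>-.04)
    if m.sum():print(n,"saddle",m.sum(),np.percentile(Y[m],[1,5,50,95,99]))
    m=(abs(X)<.05)&(Z>.128)&(Z<.15)&(Y<.03)&(Y>-.03); 
    if m.sum():print("tip",m.sum(),Y[m].mean(),X[m].mean(),Z[m].max())
row([*W(.035,.0),.125],77.065,.6)
```

```text
t 13.65 st [ 0.0034 -0.0979] z 0.1562 rpy [ 3.115 -0.574  1.361] F [-0.1  0.5  1.1] w 0.0003 j [-0.5   0.31  1.32  0.56  1.65 -0.28]
top saddle 342 [-0.01814983 -0.01741014  0.00133101  0.03137429  0.03411471]
tip 96 -0.0010317328034592519 -0.001159755241696889 0.1460708595700555
turn [0.013 0.026 0.01 ] shift cm [6.74 3.28 7.64]
```

View pics/q5top.png

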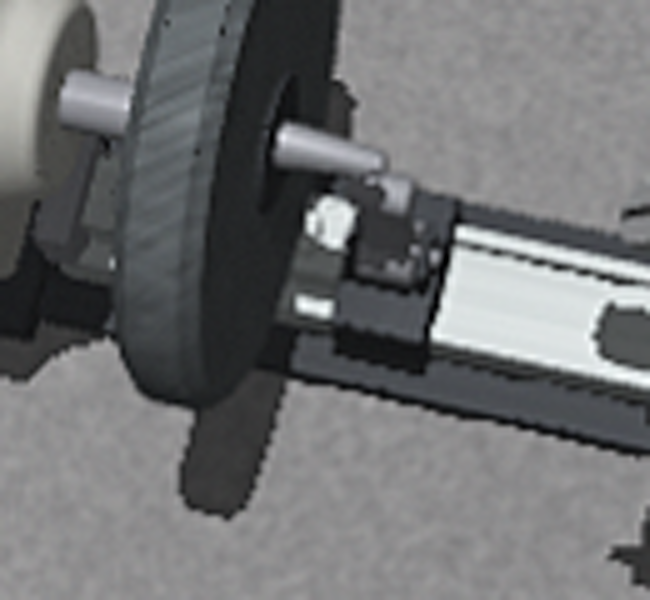

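Run:
```python
from st import *
row([*W(.04,-.095),.15],77.065,.6)
for p in [(.04,-.005,.13),(.035,-.005,.113),(-.02,-.005,.110),(-.035,-.005,.097),(-.05,-.005,.085),(-.055,-.005,.08)]:
    print(p);row([*W(p[0],p[1]),p[2]],77.065,.6)
```

```text
turn [0.013 0.026 0.01 ] shift cm [0.11 3.81 0.39]
(0.04, -0.005, 0.13)
turn [0.013 0.026 0.01 ] shift cm [6.59 3.79 6.96]
(0.035, -0.005, 0.113)
turn [0.013 0.026 0.01 ] shift cm [5.67 3.26 8.38]
(-0.02, -0.005, 0.11)
turn [0.013 0.026 0.01 ] shift cm [ 5.56 -2.25  8.55]
(-0.035, -0.005, 0.097)
turn [0.013 0.026 0.01 ] shift cm [ 4.87 -3.77  9.62]
(-0.05, -0.005, 0.085)
turn [0.013 0.026 0.01 ] shift cm [ 4.24 -5.29 10.61]
(-0.055, -0.005, 0.08)
turn [0.013 0.026 0.01 ] shift cm [ 3.97 -5.8  11.03]
```

Call:
drive_tool:
  series:
    - [[0.013,0.026,0.01,0.1,3.8,0.4,0],[0.013,0.026,0.01,0.1,3.8,0.4,0],[0.013,0.026,0.01,3.2,3.8,3.5,0],[0.013,0.026,0.01,6.5,3.8,6.9,0],[0.013,0.026,0.01,5.67,3.4,8.38,0],[0.013,0.026,0.01,5.67,3.4,8.38,0]]

```text
time: 14.35
tool_pos: [0.6762, 0.0166, 0.1081]
ee_rot: [-3.131, -0.6, 1.343]
wrist_force: [-0.7, -0.7, 0.1]
width: 0.0004
```

Run:
```python
from st import *
obs()
s=snap("top"); cv2.imwrite("pics/l1.png",cv2.resize(s["img"][100:240,210:360],None,fx=4,fy=4,interpolation=cv2.INTER_CUBIC))
for p in [(-.02,-.005,.110),(-.035,-.005,.097),(-.05,-.005,.085),(-.055,-.005,.08)]:
    print(p);row([*W(p[0],p[1]),p[2]],77.065,.6)
```

```text
t 14.35 st [ 0.0327 -0.0029] z 0.1081 rpy [-3.131 -0.6    1.343] F [-0.7 -0.7  0.1] w 0.0004 j [-0.36  0.4   1.31  0.59  1.54 -0.18]
(-0.02, -0.005, 0.11)
turn [-0.006 -0.    -0.002] shift cm [-0.09 -5.41 -0.03]
(-0.035, -0.005, 0.097)
turn [-0.006 -0.    -0.002] shift cm [-0.83 -6.9   1.05]
(-0.05, -0.005, 0.085)
turn [-0.006 -0.    -0.002] shift cm [-1.51 -8.4   2.05]
(-0.055, -0.005, 0.08)
turn [-0.006 -0.    -0.002] shift cm [-1.79 -8.89  2.46]
```

View pics/l1.png

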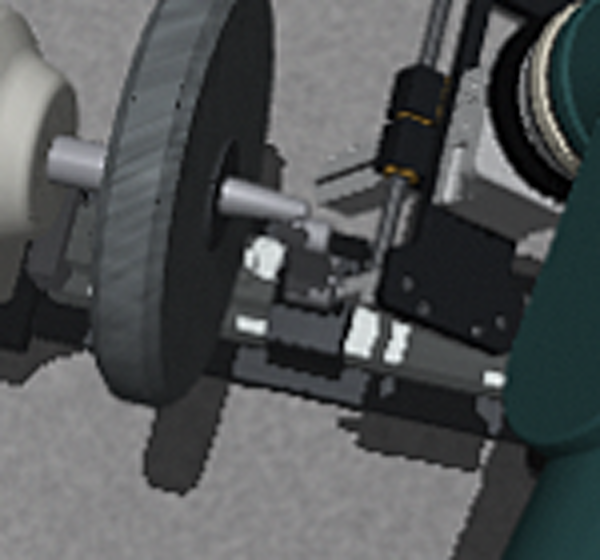

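Call:
drive_tool:
  series:
    - [[0,0,0,0,-1.3,0,0],[0,0,0,0,-2.4,0,0],[0,0,0,-0.05,-3.5,0,0],[0,0,0,-0.1,-4.6,0,0],[0,0,0,-0.1,-5.4,0,0],[0,0,0,-0.5,-6.2,0.5,0],[0,0,0,-0.83,-6.9,1.05,0],[0,0,0,-1.2,-7.7,1.6,0],[0,0,0,-1.5,-8.4,2.05,0],[0,0,0,-1.5,-8.4,2.05,0]]

```text
time: 15.4
tool_pos: [0.5937, 0.0327, 0.0843]
ee_rot: [-3.132, -0.599, 1.341]
wrist_force: [0.5, -4.9, 3.3]
width: 0.0006
```

Run:
```python
from st import *
obs()
s=snap("top"); cv2.imwrite("pics/l2.png",cv2.resize(s["img"][100:240,210:360],None,fx=4,fy=4,interpolation=cv2.INTER_CUBIC))
for p in [(-.055,-.005,.078)]:
    print(p);row([*W(p[0],p[1]),p[2]],77.065,.6)
```

```text
t 15.4 st [-0.0513 -0.0058] z 0.0843 rpy [-3.132 -0.599  1.341] F [ 0.5 -4.9  3.3] w 0.0006 j [-0.38  0.25  1.56  0.59  1.47 -0.26]
(-0.055, -0.005, 0.078)
turn [-0.008  0.001 -0.003] shift cm [-0.3  -0.37  0.56]
```

View pics/l2.png

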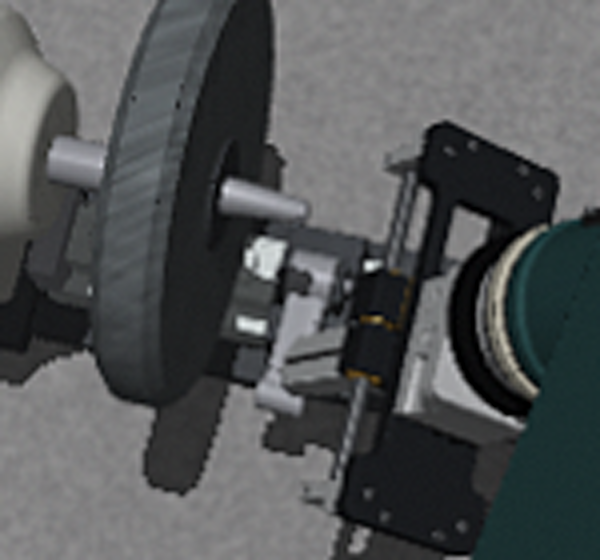

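Call:
drive_tool:
  series:
    - [[0,0,0,-0.2,-0.2,0.3,0],[0,0,0,-0.35,-0.37,0.6,0],[0,0,0,-0.5,-0.37,0.85,0],[0,0,0,-0.6,-0.37,1.0,0],[0,0,0,-0.6,-0.37,1.0,0]]

```text
time: 15.95
tool_pos: [0.5935, 0.0332, 0.0812]
ee_rot: [3.139, -0.603, 1.349]
wrist_force: [-7.9, -10.7, 28.3]
width: 0.0006
```

Run:
```python
from st import *
obs()
```

```text
t 15.95 st [-0.0516 -0.0053] z 0.0812 rpy [ 3.139 -0.603  1.349] F [ -7.9 -10.7  28.3] w 0.0006 j [-0.38  0.24  1.57  0.6   1.46 -0.27]
```

Call:
drive_tool:
  series:
    - [[0,0,0,1,0,-1.6,0],[0,0,0,2.0,0,-3.5,0],[0,0,0,-1.0,0,-7,0],[0,0,0,-4,0,-11,0],[0,0,0,-7,0,-15,0],[0,0,0,-10,0,-17,0],[0,0,0,-13,0,-19,0],[0,0,0,-13,0,-19,0]]

```text
time: 16.75
tool_pos: [0.5444, -0.1792, 0.1622]
ee_rot: [-3.139, -0.604, 1.343]
wrist_force: [0.7, 0.3, -0.3]
width: 0.0009
```

Run:
```python
from st import *
obs()
for n in("side","top"):
    s=snap(n); cv2.imwrite(f"pics/l3{n}.png",cv2.resize(s["img"][140:300,200:370],None,fx=3.7,fy=3.7,interpolation=cv2.INTER_CUBIC))
    C=cloud(s); q=S(C); X,Y,Z=q[...,0],q[...,1],C[...,2]
    m=(abs(X+.06)<.02)&(Z>.062)&(Z<.12)&(Y<.02)&(Y>-.03); 
    if m.sum():print(n,"lever",m.sum(),Y[m].mean(),X[m].min(),Z[m].mean(),Z[m].max())
    m=(abs(X)<.03)&(Z>.052)&(Z<.062)&(Y<.035)&(Y>-.04)
    if m.sum():print(n,"saddle",m.sum(),np.percentile(Y[m],[1,5,50]))
```

```text
t 16.75 st [-0.0519 -0.2233] z 0.1622 rpy [-3.139 -0.604  1.343] F [ 0.7  0.3 -0.3] w 0.0009 j [-0.73  0.29  1.34  0.53  1.8  -0.46]
side lever 46 0.002365481771037594 -0.07536741952081083 0.07965479090684875 0.0883701931269627
top lever 189 0.001115336178428367 -0.07204527376466707 0.08147138413471888 0.087431963410731
top saddle 311 [-0.01831077 -0.01746519  0.0065495 ]
```

View pics/l3top.png

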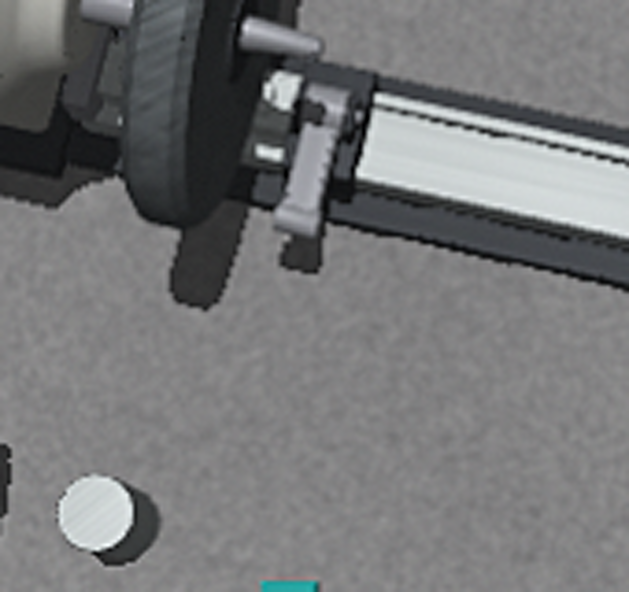

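View pics/l3side.png

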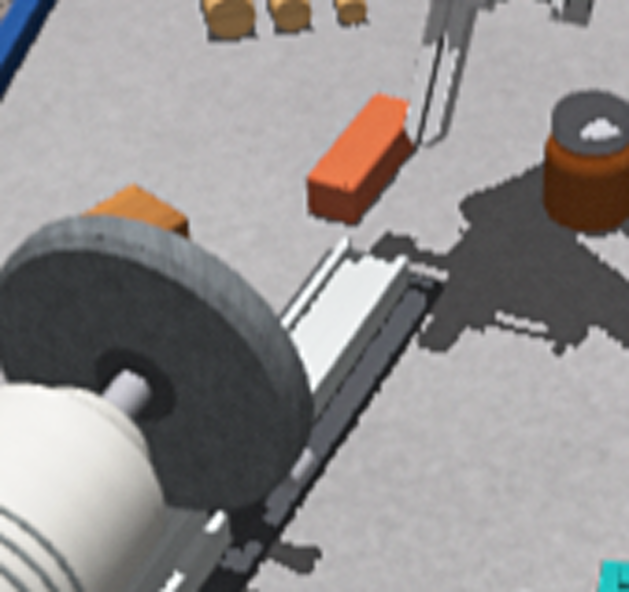

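Run:
```python
from st import *
import pickle
s=pickle.load(open("top0.pkl","rb")); t=pickle.load(open("side0.pkl","rb"))
# c2 crop: px=95+x/5, 225+y/5 ; c4: 280+x/4.5, 295+y/4.5
c2=lambda x,y:[95+x/5-.4,225+y/5-.4]; c4=lambda x,y:[280+x/4.5-.4,295+y/4.5-.4]
def tri(a,b):
    o1,d1=rays(s,[a]);o2,d2=rays(t,[b]);d1=d1[0]/np.linalg.norm(d1[0]);d2=d2[0]/np.linalg.norm(d2[0])
    l=np.linalg.lstsq(np.c_[d1,-d2],o2-o1,rcond=None)[0];p,q=o1+d1*l[0],o2+d2*l[1];return ((p+q)/2).round(4),np.linalg.norm(p-q).round(4)
print("hub top",tri(c2(250,220),c4(193,245)))
print("knob top",tri(c2(192,393),c4(348,243)))
print("hub z122/126/130",[onplane(s,[c2(250,220)],z)[0].round(4) for z in(.122,.126,.13)])
print("knob z150",onplane(s,[c2(192,393)],.15)[0].round(4),onplane(t,[c4(348,243)],.15)[0].round(4))
# pipe axis from cloud: top ridge
C=cloud(s);Z=C[...,2];m=np.zeros(Z.shape,bool);m[240:305,105:205]=1
P=C[m&(Z>.06)&(Z<.1)]; 
# cylinder fit of pipe
from scipy.optimize import least_squares
def res(p):
    d=np.array([-np.sin(p[0]),np.cos(p[0])]); n=np.array([np.cos(p[0]),np.sin(p[0])])
    return np.hypot(P[:,:2]@n-p[1],P[:,2]-.055)-p[2]
r=least_squares(res,[np.radians(-8.4),.44,.04],loss="soft_l1",f_scale=.002);print("pipe yaw deg",np.degrees(r.x[0]),r.x[1:])
yw=r.x[0];Q=C[m&(Z>.03)&(Z<.105)];a=Q[:,:2]@np.array([-np.sin(yw),np.cos(yw)]);print("along",np.percentile(a,[.3,1,99,99.7]))
n=np.array([np.cos(yw),np.sin(yw)]);dd=np.array([-np.sin(yw),np.cos(yw)])
h=onplane(s,[c2(250,220)],.126)[0][:2];print("hub across/along",h@n,h@dd)
```

```text
hub top (array([0.4399, 0.2876, 0.123 ]), np.float64(0.0022))
knob top (array([0.3756, 0.2957, 0.1494]), np.float64(0.0026))
hub z122/126/130 [array([0.4411, 0.2881, 0.122 ]), array([0.4408, 0.2865, 0.126 ]), array([0.4404, 0.285 , 0.13  ])]
knob z150 [0.3769 0.2956 0.15  ] [0.3743 0.2961 0.15  ]
pipe yaw deg -8.24522383422935 [0.39512086 0.04066704]
along [0.27021171 0.27057279 0.42238952 0.42364001]
hub across/along 0.395145641722723 0.3467974640476764
```

```bash
cat >> st.py <<'E'
hub=np.array([.4408,.2866]); dy=np.radians(-8.25); dn=np.array([np.cos(dy),np.sin(dy)]); dd=np.array([-np.sin(dy),np.cos(dy)])
def F(phi,r=.065): return hub+r*(-np.cos(phi)*dn+np.sin(phi)*dd)
E
python3 - <<'E'
from st import *
obs(); print(F(-.6))
row([.38,-.12,.22],81.75)
row([*F(-.6),.20],81.75)
E
```

```text
t 16.85 st [-0.052  -0.2197] z 0.1629 rpy [-3.14  -0.606  1.347] F [ 0.2 -0.2  0.5] w 0.0007 j [-0.73  0.29  1.34  0.54  1.8  -0.46]
[0.38244192 0.25797597]
turn [ 0.023 -0.605 -0.077] shift cm [  4.7  -17.34  -3.67]
turn [ 0.023 -0.605 -0.077] shift cm [ 33.91 -25.47  18.99]
```

Call:
drive_tool:
  series:
    - [[0,0,0,1.5,-2,-3.0,0],[0.023,-0.605,-0.077,4.7,-17.3,-3.7,0],[0.023,-0.605,-0.077,4.7,-17.3,-3.7,0],[0.023,-0.605,-0.077,4.7,-17.3,-3.7,0],[0.023,-0.605,-0.077,4.7,-17.3,-3.7,0],[0.023,-0.605,-0.077,4.7,-17.3,-3.7,0],[0.023,-0.605,-0.077,33.9,-25.5,19,0],[0.023,-0.605,-0.077,33.9,-25.5,19,0],[0.023,-0.605,-0.077,33.9,-25.5,19,0],[0.023,-0.605,-0.077,33.9,-25.5,19,0],[0.023,-0.605,-0.077,33.9,-25.5,19,0],[0.023,-0.605,-0.077,33.9,-25.5,19,0],[0.023,-0.605,-0.077,33.9,-25.5,19,0],[0.023,-0.605,-0.077,33.9,-25.5,19,0],[0.023,-0.605,-0.077,33.9,-25.5,19,0],[0.023,-0.605,-0.077,33.9,-25.5,19,0]]

```text
time: 18.45
tool_pos: [0.3816, 0.2582, 0.1982]
ee_rot: [-3.138, 0.002, 1.428]
wrist_force: [-0.0, -0.8, 0.0]
width: 0.0008
```

Run:
```python
from st import *
obs(); print(robot.get_obs()["tool_pos"],F(-.6))
row([*F(-.6),.130],81.75)
s=snap("top"); cv2.imwrite("pics/d1.png",cv2.resize(s["img"][190:340,80:260],None,fx=4,fy=4))
```

```text
t 18.45 st [-0.3085  0.1665] z 0.1982 rpy [-3.138e+00  2.000e-03  1.428e+00] F [-0.  -0.8  0. ] w 0.0008 j [ 0.47 -0.11  1.58  0.    1.68  0.61]
[0.38159789 0.25817903 0.19822476] [0.38244192 0.25797597]
turn [-0.004  0.002  0.001] shift cm [0.   0.11 6.82]
```

View pics/d1.png

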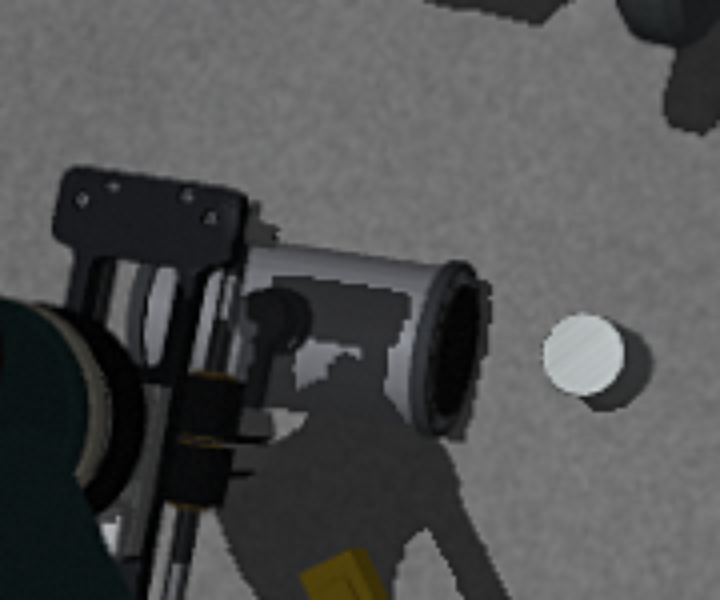

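Next I'll descend behind the knob, then compute the arc.

Call:
drive_tool:
  series:
    - [[0,0,0,-0.2,0.1,3.5,0],[0,0,0,-0.2,0.1,6.8,0],[0,0,0,-0.2,0.1,6.8,0]]

```text
time: 18.8
tool_pos: [0.3795, 0.2523, 0.1257]
ee_rot: [-3.13, 0.007, 1.424]
wrist_force: [0.1, -0.4, 0.7]
width: 0.0005
```

Run:
```python
from st import *
obs()
for p in [-.4,-.2,0,.2,.4,.6,.8,1.0,1.15,1.25,1.35]: print(p,end=" ");row([*F(p),.130],81.75)
```

```text
t 18.8 st [-0.3092  0.1604] z 0.1257 rpy [-3.13   0.007  1.424] F [ 0.1 -0.4  0.7] w 0.0005 j [ 0.46 -0.08  1.7   0.    1.54  0.61]
-0.4 turn [-0.012  0.007 -0.003] shift cm [ 1.74 -0.42 -0.44]
-0.2 turn [-0.012  0.007 -0.003] shift cm [ 2.98 -0.81 -0.44]
0 turn [-0.012  0.007 -0.003] shift cm [ 4.27 -0.94 -0.45]
0.2 turn [-0.012  0.007 -0.003] shift cm [ 5.56 -0.81 -0.46]
0.4 turn [-0.012  0.007 -0.003] shift cm [ 6.8  -0.43 -0.47]
0.6 turn [-0.012  0.007 -0.003] shift cm [ 7.94  0.18 -0.49]
0.8 turn [-0.012  0.007 -0.003] shift cm [ 8.93  1.02 -0.5 ]
1.0 turn [-0.012  0.007 -0.003] shift cm [ 9.74  2.03 -0.52]
1.15 turn [-0.012  0.007 -0.003] shift cm [10.21  2.89 -0.54]
1.25 turn [-0.012  0.007 -0.003] shift cm [10.45  3.49 -0.55]
1.35 turn [-0.012  0.007 -0.003] shift cm [10.62  4.12 -0.55]
```

Call:
drive_tool:
  series:
    - [[0,0,0,0.9,-0.2,-0.4,0],[0,0,0,1.74,-0.42,-0.44,0],[0,0,0,2.4,-0.65,-0.44,0],[0,0,0,3.0,-0.81,-0.44,0],[0,0,0,3.6,-0.9,-0.44,0],[0,0,0,4.27,-0.94,-0.45,0],[0,0,0,4.9,-0.9,-0.45,0],[0,0,0,5.56,-0.81,-0.46,0],[0,0,0,6.2,-0.65,-0.46,0],[0,0,0,6.8,-0.43,-0.47,0],[0,0,0,7.4,-0.15,-0.48,0],[0,0,0,7.94,0.18,-0.49,0],[0,0,0,8.45,0.6,-0.5,0],[0,0,0,8.93,1.02,-0.5,0],[0,0,0,9.35,1.5,-0.5,0],[0,0,0,9.74,2.03,-0.52,0],[0,0,0,9.74,2.03,-0.52,0]]

```text
time: 20.5
tool_pos: [0.4142, 0.3425, 0.1289]
ee_rot: [-3.128, 0.014, 1.421]
wrist_force: [-1.7, -1.3, 0.2]
width: 0.0002
```

Run:
```python
from st import *
obs()
s=snap("side"); cv2.imwrite("pics/d2.png",cv2.resize(s["img"][250:450,240:420],None,fx=3,fy=3))
for p in [1.0,1.15,1.25,1.35]: print(p,end=" ");row([*F(p),.130],81.75)
```

```text
t 20.5 st [-0.2956  0.2561] z 0.1289 rpy [-3.128  0.014  1.421] F [-1.7 -1.3  0.2] w 0.0002 j [ 0.59  0.1   1.51 -0.    1.55  0.74]
1.0 turn [-0.015  0.009 -0.005] shift cm [ 0.08  0.03 -0.11]
1.15 turn [-0.015  0.009 -0.005] shift cm [ 0.55  0.88 -0.12]
1.25 turn [-0.015  0.009 -0.005] shift cm [ 0.79  1.49 -0.13]
1.35 turn [-0.015  0.009 -0.005] shift cm [ 0.97  2.11 -0.15]
```

View pics/d2.png

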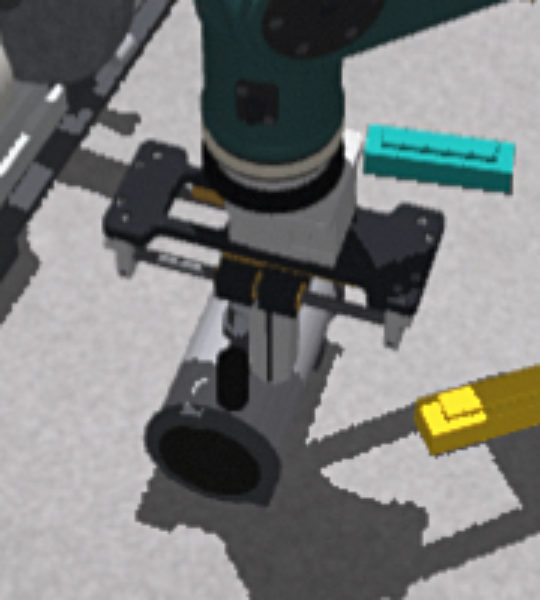

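Working well. I'll keep pushing to the limit and watch the force.

Call:
drive_tool:
  series:
    - [[0,0,0,0.3,0.45,-0.1,0],[0,0,0,0.5,0.9,-0.1,0],[0,0,0,0.6,1.2,-0.1,0],[0,0,0,0.7,1.5,-0.1,0],[0,0,0,0.75,1.7,-0.1,0],[0,0,0,0.75,1.7,-0.1,0]]

```text
time: 21.15
tool_pos: [0.4258, 0.3499, 0.1293]
ee_rot: [-3.114, 0.013, 1.425]
wrist_force: [-15.1, -3.4, 6.2]
width: 0.0001
```

Run:
```python
from st import *
obs(); f=robot.get_obs()["wrist_force"][:2]; print(f@dn,f@dd, (robot.get_obs()["tool_pos"][:2]-hub)@np.c_[dn,dd])
```

```text
t 21.15 st [-0.2859  0.2659] z 0.1293 rpy [-3.114  0.013  1.425] F [-15.1  -3.4   6.2] w 0.0001 j [0.58 0.14 1.47 0.01 1.57 0.73]
-14.458086590213409 -5.541265158235275 [-0.02389168  0.06053337]
```

Call:
drive_tool:
  series:
    - [[0,0,0,0,-1.5,0,0],[0,0,0,0,-4,0,0],[0,0,0,0,-6,-4,0],[0,0,0,0,-10,-8,0],[0,0,0,-4,-12,-12,0],[0,0,0,-8,-12,-14,0],[0,0,0,-12,-12,-14,0],[0,0,0,-12,-12,-14,0]]

```text
time: 21.95
tool_pos: [0.294, 0.248, 0.2775]
ee_rot: [-3.121, 0.008, 1.421]
wrist_force: [-0.1, 1.4, -0.2]
width: 0.0004
```

Run:
```python
from st import *
import pickle
obs()
for n in("side","top"):
    s=snap(n); cv2.imwrite(f"pics/e{n}.png",s["img"]); pickle.dump(s,open(f"{n}1.pkl","wb"))
    C=cloud(s); q=S(C); X,Y,Z=q[...,0],q[...,1],C[...,2]
    dv=(C[...,:2]-hub); a,b=dv@dn,dv@dd
    m=(np.hypot(a,b)<.085)&(Z>.138)&(Z<.156)
    if m.sum():
        ca,cb=a[m].mean(),b[m].mean(); print(n,"knob",m.sum(),ca,cb,"angle",np.arctan2(cb,-ca))
    m=(abs(X+.06)<.02)&(Z>.062)&(Z<.12)&(Y<.02)&(Y>-.03)
    if m.sum():print(n,"lever",m.sum(),Z[m].mean(),Z[m].max())
    m=(abs(X)<.03)&(Z>.052)&(Z<.062)&(Y<.035)&(Y>-.04)
    if m.sum():print(n,"saddle",np.percentile(Y[m],[1,5]))
```

```text
t 21.95 st [-0.3915  0.137 ] z 0.2775 rpy [-3.121  0.008  1.421] F [-0.1  1.4 -0.2] w 0.0004 j [ 0.55 -0.27  1.56  0.01  1.87  0.7 ]
side knob 124 -0.003432645151056733 0.0694512246870393 angle 1.5214112496736771
side lever 47 0.0796066402265703 0.08622956848034735
top knob 106 -0.0006149204754518654 0.06434294186809104 angle 1.5612396957578185
top lever 189 0.08154581146452859 0.08863870531799056
top saddle [-0.01803451 -0.01741155]
```

View pics/etop.png

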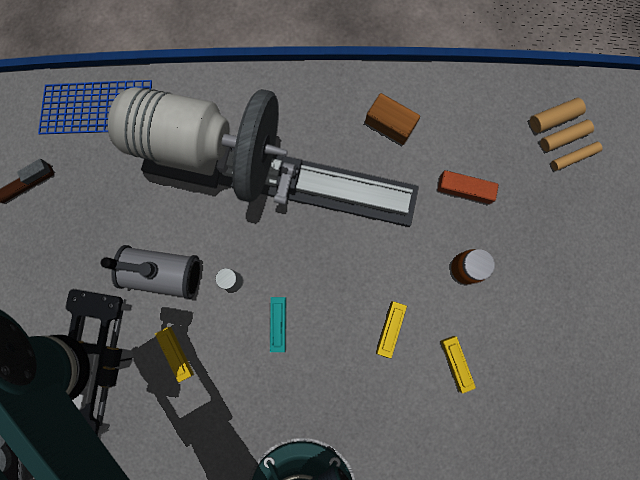

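View pics/eside.png

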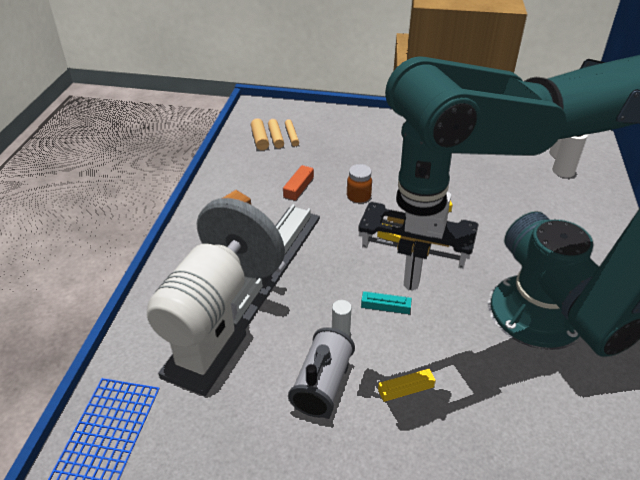

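Run:
```python
from st import *
import pickle
Xs=[];Zs=[]
s=pickle.load(open("top1.pkl","rb"));C=cloud(s);q=S(C);X,Y,Z=q[...,0],q[...,1],C[...,2]
m=(X<-.016)&(X>-.054)&(abs(Y-.001)<.008)&(Z>.07)&(Z<.1)
p=np.polyfit(X[m],Z[m],1);print("arm pts",m.sum(),"slope angle",np.pi/2+np.arctan(p[0]),"z at -.035",np.polyval(p,-.035))
m=(X<-.06)&(X>-.068)&(abs(Y-.001)<.01)&(Z>.07)&(Z<.1);print("tip top z",np.median(Z[m]),m.sum())
p=np.median(Z[(abs(X)<.03)&(Y<-.05)&(Y>-.2)&(Z>.02)&(Z<.037)]);print("floor z median",p)
# blank through gap: pad/bar points
m=(abs(X)<.02)&(Z>.048)&(Z<.07)&(Y>.021)&(Y<.06);print("blank pts",m.sum(),np.median(Z[m]) if m.sum() else None)
```

```text
arm pts 150 slope angle 1.5130446354448215 z at -.035 0.08040534349218181
tip top z 0.08414542726789831 41
floor z median 0.031023940003991446
blank pts 119 0.05634924542099895
```

The lever reads 1.51 rad and the tip top is at 84 mm, so it is fully down. Handing the job in.

```bash
python3 -c "
from bench import robot
print(robot.close_job())"
```

```text
the job is handed in; nothing more can be done
None
```

The polishing station is set up and handed in at about 22 s of the 72 s allowed; handing in gave no verdict.

I laid the silver blank in the channel, then pushed the sliding stop until the force rose from about 6 to 28 N. Next I flipped the cam lever down to its limit, pressing with about 28 N. Only then did I swing the damper handle to its limit, pushing with about 15 N.

**Last checks:**
- **Sliding stop:** the cameras put the carriage at about 0.2295 m, and it did not move while the lever was being locked.
- **Cam lever:** the slope of its arm gives 1.51 rad, and its tip top sits at 84 mm, which agrees with fully down.
- **Damper handle:** the top view gives 1.56 rad and the side view 1.52 rad. They differ by 0.04 rad, but both are above the 1.45 needed.
- **Blank:** in the end it could only be seen in part, between the stop and the wheel. Its seat against the end stop is inferred from the push force and the stop's position, not seen directly.
- **Bystanders and wheel:** the jar, wood block, round bar and wax bar stand where they began in the final pictures. I saw no contact with the wheel or spindle.
- **Robot:** the arm was clear of everything at hand-in.

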